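Tamp a bin of milling balls down level

ROBOT

A 7-joint arm with a two-finger parallel gripper is mounted at the origin on a cart in front of the work surface, level with it; the furniture and walls round the work are solid. World frame = base frame: x ahead of the robot, y to its left, z up, the work surface at z = 0. Lengths are in mm, angles in degrees, forces in N, time in s.
With the tool pointing down it reaches from about 425 to 875 mm from the base axis. Payload 8.4 kg.
Tool frame: the origin (TCP) lies at the very end of the fingers, on their centre line; the grasp point (between the pads) lies 19 mm behind it; z points along the fingers, y is the line along which they close (so a half turn about z gives the same grasp; the last joint's range is limited). The gripper opens to 85 mm and grips with 20 to 120 N. Pads are 22 mm wide; open, the fingers measure 114 mm over their backs; the gripper's body (76 mm by 85 mm) begins 54 mm behind the grasp point. The pads swing forward as they close: fully open they stand 13 mm farther back than shut.
Start: joints at [59.863, 19.091, 2.286, 83.961, -0.768, 76.965, -3.352], TCP at [269.049, -591.673, 231.308] pointing down, gripper open.
Joint ranges: [-147.57, 147.57], [-21.85, 119.76], [-74.77, 79.35], [14.55, 137.4], [-85.83, 265.84], [4.83, 119.75], [-152.11, 152.11]. Speed limits (degrees/s): [127.2, 127.2, 159.86, 159.86, 180, 180, 180].

INTERFACE

Orientations are given as a 3x3 rotation matrix whose columns are the frame's x, y, z axes.
In Python, from plant import sensors, optics, bot gives the robot as it stands. The module is installed in compiled form; this text tells all that it offers.
- The arm moves only by the shell command python3 -m creep 'ROWS'. ROWS is a JSON object whose one key "deltas" holds a list of rows, each a list of 3 entries, a list of its own where there are three numbers: the shift along the tool's x, y, z in units of 40 mm (1.0 is 40 mm), then the turn, a rotation vector about the tool's x, y, z in units of 10 degrees (1.0 is 10 degrees), then the finger opening in mm, from 0 to 85.4. In form: {"deltas": [[[dx, dy, dz], [rx, ry, rz], jaw], ...]}. A call has 1 to 8 rows; each row is the pose to reach, as a shift and turn from the pose commanded when the call began, along the tool's axes at that moment; what a row does not reach only later rows make up. A row lasts 1/8 s, in which the tool goes at most 62.5 mm and 10.7 degrees, less where a joint would pass 70% of its speed; a pose out of reach is approached as far as the arm can. A call with a gripper value outside its range is refused whole. The fingers move at their own pace and stop on an object; the grip force is fixed at half the most. Time passes only in rows, so rows that repeat a pose let the fingers close. It gives the time, the measured TCP pose, the force, the opening and the grip force at its end, in the units of the state.
- sensors.get_obs(): the state, without advancing time (a new reading comes with each control period).
- optics.read_camera(name): name is "side" or "top"; returns (picture, depth): 480x640x3 uint8, red, green, blue; 480x640 float32, mm along the optical axis (not along the pixel's ray), 0 where there is no reading.
- optics.camera_params(name): a dict with "K" (3x3 intrinsics, pixels), "rvec" (rotation vector, rad) and "tvec" (3), from world to camera coordinates, as OpenCV has them. Camera axes: x right, y down, z forward; pixel columns grow to the right and rows downward; lengths in mm; the calibration is good to about 2 mm. A picture is of the moment at which its call begins. camera_params takes no time and is no camera call.
- bot.finish_job(): hands the job in; it is judged then, once.
The state is a dict: "t": time; "joint_pos": joint angles; "dq": joint speeds; "joint_torque": joint torques, N m; "position": TCP position; "orientation": TCP orientation; "wrist_force": force on the tool from outside, world axes, zero at the start; "moment": the same for the moment, N m; "opening": finger opening in mm; "gripper_force": force on a finger pad.
Only numpy, scipy, OpenCV 4.12 (cv2) and the standard library are available. Lean on these libraries where they do the work, as an engineer would, in place of code of your own. Each camera call takes 0.05 s, during which the arm holds its last target. There are 200 camera calls.

TASK

Take the hand tamper by its orange grip and, with its flat foot, press the blue ceramic balls in the clear bin down until none stands proud and all lie level in one layer on the floor, and finish by holding a firm steady press of about 1.5 kg weight (15 N) on the levelled bed for half a second, never pressing the balls harder than 4 kg (40 N). Let the balls themselves push the yellow divider back as they go down: do not touch the divider or the balls with the fingers, nor push the divider with the tamper. Then stand the tamper upright on the bench outside the bin, let go, and leave the blue-capped bottle where it is.

Things in the scene. Friction and masses are not known exactly. Their poses are not given: they have to be found in the camera images.
- bin: Fixed clear acrylic bin, blue rim, grey floor, outside 150 x 88 mm, 58 mm tall; origin under its centre on the bench, z up. Inside x -70 to +70 mm, y -39 to +39 mm; inner floor 6 mm above the origin, walls 5 mm. The ball bed lies between the low-x end wall and the divider. Within 30 degrees of square to the robot, left or right of the middle.
- divider: Yellow upright partition across the bin, 6 mm thick, 76 mm wide, top 60 mm above the bench; origin at the foot of its face towards the balls (bin x +7 to +11 mm at start), axes as the bin's. Slides only along the bin's +x, to bin x +57 mm, with a dry drag of about 2 N, and stays where left: it yields as balls are wedged down. Not to be touched by fingers or pushed by the tamper.
- tamper: Hand tamper standing upright on its flat foot, 122 mm tall, about 0.27 kg, loose; origin under the centre of the foot, z up. Orange flat-sided grip with three dark bands, 24 mm thick along x (grip it across this), 36 mm wide along y, from 62 to 122 mm above the origin; below it a 16 mm steel shaft.
- tamper_foot: The tamper's flat aluminium foot, 44 mm along x, 62 mm along y, 8 mm thick, fixed to the tamper; origin under its centre (the same point and axes as the tamper). The long side fits across the bin.
- bottle_buffer: Bystander: reagent bottle with blue cap, 66 mm across, 100 mm tall, loose on the bench on the left; origin under its centre. Leave it alone.
- ball_1: Loose smooth blue ceramic milling ball, 24 mm across, 20 g; origin at its centre. Starts in the bottom layer, 3 x 3 between the low-x end wall and the divider. Lying on the bin's floor its centre is 18 mm above the bin's origin.
- ball_2: Loose smooth blue ceramic milling ball, 24 mm across, 20 g; origin at its centre. Starts in the bottom layer, 3 x 3 between the low-x end wall and the divider. Lying on the bin's floor its centre is 18 mm above the bin's origin.
- ball_3: Loose smooth blue ceramic milling ball, 24 mm across, 20 g; origin at its centre. Starts in the bottom layer, 3 x 3 between the low-x end wall and the divider. Lying on the bin's floor its centre is 18 mm above the bin's origin.
- ball_4: Loose smooth blue ceramic milling ball, 24 mm across, 20 g; origin at its centre. Starts in the bottom layer, 3 x 3 between the low-x end wall and the divider. Lying on the bin's floor its centre is 18 mm above the bin's origin.
- ball_5: Loose smooth blue ceramic milling ball, 24 mm across, 20 g; origin at its centre. Starts in the bottom layer, 3 x 3 between the low-x end wall and the divider. Lying on the bin's floor its centre is 18 mm above the bin's origin.
- ball_6: Loose smooth blue ceramic milling ball, 24 mm across, 20 g; origin at its centre. Starts in the bottom layer, 3 x 3 between the low-x end wall and the divider. Lying on the bin's floor its centre is 18 mm above the bin's origin.
- ball_7: Loose smooth blue ceramic milling ball, 24 mm across, 20 g; origin at its centre. Starts in the bottom layer, 3 x 3 between the low-x end wall and the divider. Lying on the bin's floor its centre is 18 mm above the bin's origin.
- ball_8: Loose smooth blue ceramic milling ball, 24 mm across, 20 g; origin at its centre. Starts in the bottom layer, 3 x 3 between the low-x end wall and the divider. Lying on the bin's floor its centre is 18 mm above the bin's origin.
- ball_9: Loose smooth blue ceramic milling ball, 24 mm across, 20 g; origin at its centre. Starts in the bottom layer, 3 x 3 between the low-x end wall and the divider. Lying on the bin's floor its centre is 18 mm above the bin's origin.
- ball_10: Loose smooth blue ceramic milling ball, 24 mm across, 20 g; origin at its centre. Starts proud, lying on the bottom layer in a pocket between others. Lying on the bin's floor its centre is 18 mm above the bin's origin.
- ball_11: Loose smooth blue ceramic milling ball, 24 mm across, 20 g; origin at its centre. Starts proud, lying on the bottom layer in a pocket between others. Lying on the bin's floor its centre is 18 mm above the bin's origin.
- ball_12: Loose smooth blue ceramic milling ball, 24 mm across, 20 g; origin at its centre. Starts proud, lying on the bottom layer in a pocket between others. Lying on the bin's floor its centre is 18 mm above the bin's origin.
There are look-alikes about, which are no part of the job. Of the things like the tamper, leave any that is red; of the rest the larger one is meant.

How it is judged (in metres and radians):
On the way, in this order (a step that is already met when the one before it is completed fails the run):
1. The tamper is lifted off the bench (height (world z) of tamper above 0.03 m), for 0.1 s.
2. All twelve balls lie level in the bin while the tamper's foot presses on them with more than 8 N for 0.25 s (z of ball_1 in the frame of bin between 0.015 and 0.022 m and z of ball_2 in the frame of bin between 0.015 and 0.022 m and z of ball_3 in the frame of bin between 0.015 and 0.022 m and z of ball_4 in the frame of bin between 0.015 and 0.022 m and z of ball_5 in the frame of bin between 0.015 and 0.022 m and z of ball_6 in the frame of bin between 0.015 and 0.022 m and z of ball_7 in the frame of bin between 0.015 and 0.022 m and z of ball_8 in the frame of bin between 0.015 and 0.022 m and z of ball_9 in the frame of bin between 0.015 and 0.022 m and z of ball_10 in the frame of bin between 0.015 and 0.022 m and z of ball_11 in the frame of bin between 0.015 and 0.022 m and z of ball_12 in the frame of bin between 0.015 and 0.022 m and contact force between tamper_foot and anything else above 8 N and z of tamper_foot in the frame of bin between 0.02 and 0.04 m and horizontal distance between tamper_foot and bin below 0.08 m), for 0.25 s.
At the end, for the whole second after the job is handed in: All twelve balls lie at rest in one layer on the bin's floor, none more than 4 mm above the others' level (centre 15 to 22 mm above the bin's underside), and the tamper stands released, upright within 0.1 rad, at rest on the bench outside the bin (its foot within 4 mm of the bench) (z of ball_1 in the frame of bin between 0.015 and 0.022 m and z of ball_2 in the frame of bin between 0.015 and 0.022 m and z of ball_3 in the frame of bin between 0.015 and 0.022 m and z of ball_4 in the frame of bin between 0.015 and 0.022 m and z of ball_5 in the frame of bin between 0.015 and 0.022 m and z of ball_6 in the frame of bin between 0.015 and 0.022 m and z of ball_7 in the frame of bin between 0.015 and 0.022 m and z of ball_8 in the frame of bin between 0.015 and 0.022 m and z of ball_9 in the frame of bin between 0.015 and 0.022 m and z of ball_10 in the frame of bin between 0.015 and 0.022 m and z of ball_11 in the frame of bin between 0.015 and 0.022 m and z of ball_12 in the frame of bin between 0.015 and 0.022 m and height (world z) of tamper below 0.004 m and angle between tamper's own z axis and vertical below 0.1 rad and linear speed of tamper below 0.02 m/s and linear speed of each of ball_1, ball_2, ball_3, ball_4, ball_5, ball_6, ball_7, ball_8, ball_9, ball_10, ball_11, ball_12 below 0.03 m/s); the robot touches nothing.
It fails at once if The tamper's foot, in the bin, presses with more than 45 N (contact force between tamper_foot and anything else above 45 N and height (world z) of tamper above 0.015 m).
It fails at once if The fingers touch the divider (contact force between the fingers and divider above 1 N).
It fails at once if The fingers touch a ball (contact force between the fingers and ball_1 above 1 N or contact force between the fingers and ball_2 above 1 N or contact force between the fingers and ball_3 above 1 N or contact force between the fingers and ball_4 above 1 N or contact force between the fingers and ball_5 above 1 N or contact force between the fingers and ball_6 above 1 N or contact force between the fingers and ball_7 above 1 N or contact force between the fingers and ball_8 above 1 N or contact force between the fingers and ball_9 above 1 N or contact force between the fingers and ball_10 above 1 N or contact force between the fingers and ball_11 above 1 N or contact force between the fingers and ball_12 above 1 N).
It fails at once if The tamper's foot pushes the divider (contact force between tamper_foot and divider above 2 N).
It fails at once if The blue-capped bottle is moved more than 20 mm (distance of bottle_buffer from where it was at the start of the episode above 0.02 m).
It also fails if it takes over 67 s, if anything falls off the work surface, if the arm or the gripper's body presses on something with over 40 N, if the wrist force passes 120 N, or if a joint passes its speed limit or range.

## Working session

There is one attempt and no reset: what is moved stays moved. The work goes in short steps, Python scripts to look and compute and a shell command to move; the robot and the scene stay as the last step left them, time stands still between calls to the robot, and variables do not carry over. Pictures are saved under pics/ and viewed, at most 13 in all, crops included, and the job is handed in when it is done.

```bash
mkdir -p pics; cat > h.py <<'E'
import numpy as np, cv2
from plant import sensors, optics, bot
def cam(n):
    p=optics.camera_params(n); R=cv2.Rodrigues(np.array(p["rvec"],float))[0]
    return np.array(p["K"],float),R,np.array(p["tvec"],float).ravel()
def shot(n,tag):
    im,d=optics.read_camera(n); cv2.imwrite(f"pics/{tag}.png",im[:,:,::-1]); np.savez(f"{tag}.npz",im=im,d=d); return im,d
def ray_z(n,u,v,z):
    K,R,t=cam(n); c=-R.T@t; r=R.T@np.linalg.solve(K,[u,v,1]); return c+r*(z-c[2])/r[2]
def pt(n,u,v,d):
    K,R,t=cam(n); return R.T@(np.linalg.solve(K,[u,v,1])*d-t)
def cloud(n,d):
    K,R,t=cam(n); v,u=np.mgrid[:480,:640]; P=np.stack([u,v,np.ones_like(u)],-1)@np.linalg.inv(K).T*d[...,None]
    return (P-t)@R
def proj(n,P):
    K,R,t=cam(n); q=K@(R@np.array(P,float)+t); return q[:2]/q[2]
def st():
    o=sensors.get_obs(); print(o["t"],np.round(o["position"],1),np.round(o["wrist_force"],1),o["opening"],o["gripper_force"]); return o
E
python3 - <<'E'
from h import *
np.set_printoptions(suppress=True,precision=3)
o=st();print(np.array(o["orientation"]),o["joint_pos"])
for n in("top","side"):
    shot(n,n+"0"); K,R,t=cam(n);print(n,K,-R.T@t,R)
E
```

```text
0.0 [ 268.9 -591.3  230.4] [-0.5  0.4  0.2] 85.5450136852029 0.0
[[ 0.91   0.414 -0.001]
 [ 0.414 -0.91   0.001]
 [-0.    -0.002 -1.   ]] [59.864 19.133  2.284 84.011 -0.77  76.966 -3.352]
top [[622.945   0.    327.369]
 [  0.    622.945 236.811]
 [  0.      0.      1.   ]] [ 238.994   46.526 1218.576] [[-0.026 -1.    -0.012]
 [-0.981  0.027 -0.193]
 [ 0.193  0.007 -0.981]]
side [[535.09    0.    313.213]
 [  0.    535.09  235.256]
 [  0.      0.      1.   ]] [ 428.94  -746.408  797.275] [[ 0.998 -0.063  0.005]
 [-0.039 -0.676 -0.736]
 [ 0.05   0.734 -0.677]]
```

View pics/top0.png

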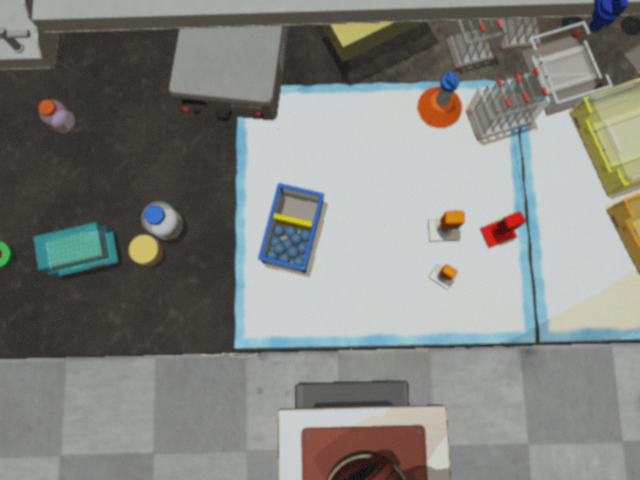

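View pics/side0.png

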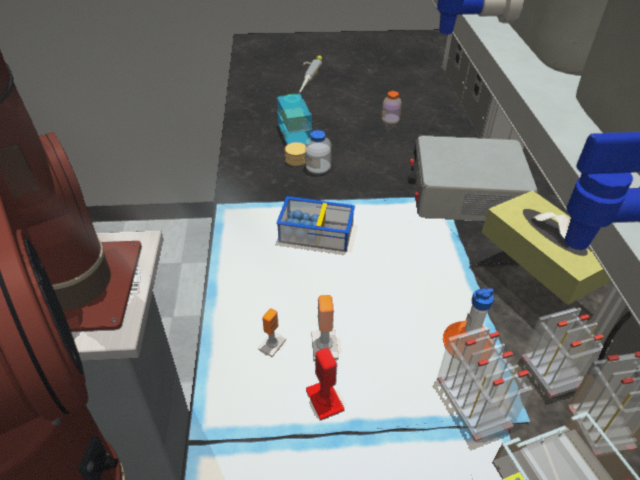

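The top view shows the bin at (292,228) with its divider at (293,220). The larger orange tamper is at (453,220), the small one at (447,272), the red one at (505,228), and the bottle at (155,215). The side view shows the large tamper at (325,310) and the bin at (316,224).

```bash
cat > m.py <<'E'
from h import *
np.set_printoptions(suppress=True,precision=1)
a=np.load("top0.npz");b=np.load("side0.npz")
for n,z in(("top",a),("side",b)):
    C=cloud(n,z["d"]); hsv=cv2.cvtColor(z["im"],cv2.COLOR_RGB2HSV)
    x,y,zz=C[...,0],C[...,1],C[...,2]
    reg=(x>300)&(x<900)&(y>-450)&(y<300)&(z["d"]>0)
    H,S,V=[hsv[...,i].astype(int) for i in range(3)]
    for nm,m in(("orange",(H>7)&(H<18)&(S>130)&(V>90)),("yellow",(H>22)&(H<34)&(S>150)),("rim",(H>105)&(H<122)&(S>170))):
        m=(m&reg).astype(np.uint8); k,L,s,c=cv2.connectedComponentsWithStats(m,connectivity=8)
        for i in range(1,k):
            if s[i,4]>15:
                P=C[L==i]; print(n,nm,s[i],"med",np.median(P,0),"lo",np.percentile(P,3,axis=0),"hi",np.percentile(P,97,axis=0))
                top=P[P[:,2]>np.percentile(P[:,2],97)-6]
                if nm=="orange": print("   top",len(top),top.mean(0),cv2.minAreaRect(top[:,:2].astype(np.float32)))
    w=(reg&(x>450)&(x<650)&(abs(zz)<3)); print(n,"bench z",np.median(zz[w]))
def crop(n,im,u0,v0,w,h,f,t): cv2.imwrite(f"pics/{t}.png",cv2.resize(im[v0:v0+h,u0:u0+w,::-1],None,fx=f,fy=f,interpolation=cv2.INTER_CUBIC))
t,s=a["im"],b["im"]
A=np.zeros((600,800,3),np.uint8)
f=lambda im,u,v,w,h:cv2.resize(im[v:v+h,u:u+w,::-1],(400,300),interpolation=cv2.INTER_CUBIC)
A[:300,:400]=f(t,240,175,133,100);A[:300,400:]=f(t,400,190,120,90)
A[300:,:400]=f(s,265,185,100,75);A[300:,400:]=f(s,275,285,100,75)
cv2.imwrite("pics/crops.png",A)
E
python3 m.py
```

```text
top orange [ 418   88   43   39 1107] med [ 731.4 -173.3   20.8] lo [ 706.6 -219.8    4. ] hi [ 772.7 -144.1   37.9]
   top 258 [ 740.4 -181.3   36.5] ((743.7565307617188, -181.95156860351562), (52.89040756225586, 47.47762680053711), 67.99893188476562)
top orange [441 212  23  15 129] med [ 480.  -167.   117.5] lo [ 474.6 -191.2   84.7] hi [ 495.  -158.4  123.4]
   top 66 [ 484.5 -175.8  120.5] ((484.53594970703125, -175.15940856933594), (33.367000579833984, 21.595674514770508), 89.2170181274414)
top orange [441 265  15  14  62] med [ 390.8 -164.7   84.1] lo [ 381.7 -177.4   69.6] hi [ 402.3 -154.2   89.2]
   top 38 [ 393.5 -165.4   86.4] ((393.2314147949219, -165.96978759765625), (23.794849395751953, 14.60758113861084), 59.40342712402344)
top yellow [274 213  38  16 260] med [502.2 121.2  56.8] lo [491.8  89.   26.9] hi [513.2 153.6  62.5]
top rim [591   0  36  31 537] med [ 579.6 -240.4  635.9] lo [ 571.3 -247.2  605.2] hi [ 597.1 -234.3  662.5]
top rim [442  73  16  18 185] med [ 742.1 -180.1  128.4] lo [ 731.8 -195.   120.9] hi [ 755.  -169.6  141.5]
top rim [274 185  11  23  36]
[... 943 characters left out ...]
 orange [484 342   6   6  20] med [ 727.7 -276.3  120.1] lo [ 725.  -277.3  114.6] hi [ 734.3 -272.9  129.6]
   top 6 [ 726.4 -276.7  127. ] ((726.6639404296875, -276.7772521972656), (0.8653768301010132, 2.743914842605591), 89.30538940429688)
side yellow [317 204  10  22 113] med [506.  117.3  58.2] lo [494.7  86.1  31.4] hi [515.4 151.1  61.5]
side rim [438   0  45  34 787] med [ 589.9 -254.   618.9] lo [ 578.5 -258.2  597.6] hi [ 614.  -248.9  626.3]
side rim [278 196  76  41 419] med [489.1 106.6  57. ] lo [417.   64.5  54.1] hi [571.4 182.2  60. ]
side rim [473 289  20  21 311] med [ 745.7 -191.   127.2] lo [ 734.6 -200.   114.6] hi [ 761.6 -178.1  140.3]
side bench z -0.6234600930594025
```

View pics/crops.png

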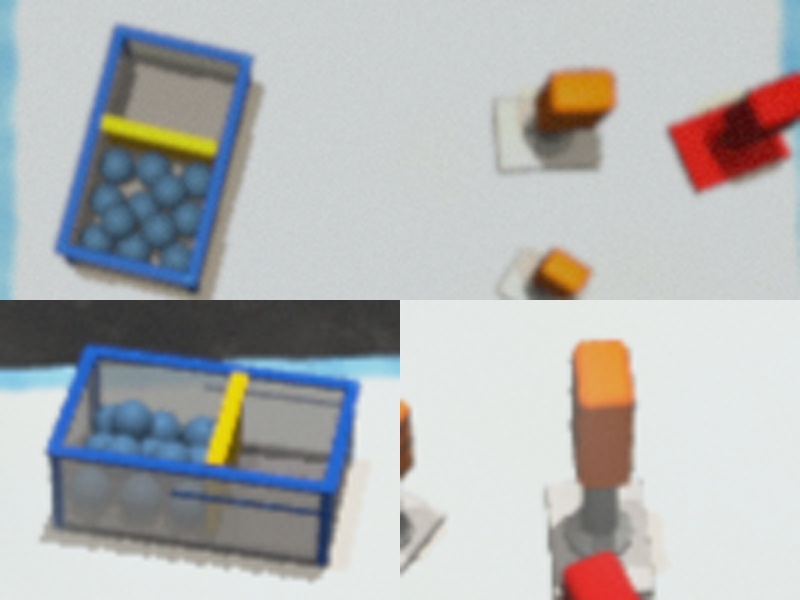

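The crop shows the bin rim corners at (117,26), (252,57), (196,291) and (57,252), with the balls on the near side of the divider. The big tamper's grip top is at about (583,90), and its foot corners are at (498,172) and (600,168).

```bash
python3 - <<'E'
from h import *
np.set_printoptions(suppress=True,precision=1)
from scipy.optimize import least_squares
def fit(pts,f0):
    r=lambda p:np.concatenate([proj(n,f(p))-np.array(uv) for n,f,uv in pts]); s=least_squares(r,f0,loss="soft_l1"); return s.x,r(s.x)
def body(lx,ly,z):
    return lambda p:[p[0]+lx*np.cos(p[2])-ly*np.sin(p[2]),p[1]+lx*np.sin(p[2])+ly*np.cos(p[2]),z+p[3]]
T=lambda x,y:(240+x/3.0075,175+y/3);S=lambda x,y:(265+x/4,185+(y-300)/4)
B=[("top",body(75,44,58),T(117,26)),("top",body(75,-44,58),T(252,57)),("top",body(-75,-44,58),T(196,291)),("top",body(-75,44,58),T(57,252)),
("side",body(75,44,58),S(357,380)),("side",body(-75,44,58),S(88,347)),("side",body(-75,-44,58),S(50,452)),("side",body(75,-44,58),S(325,490)),("side",body(75,-44,0),S(322,565)),("side",body(-75,-44,0),S(57,527))]
p,r=fit(B,[490,120,-.2,0]);print("bin",p,np.degrees(p[2]),r)
T=lambda x,y:(400+(x-400)/3.333,190+y/3.333);S=lambda x,y:(275+(x-400)/4,285+(y-300)/4)
Q=[("top",body(12,18,122),T(552,71)),("top",body(12,-18,122),T(615,69)),("top",body(-12,-18,122),T(614,107)),("top",body(-12,18,122),T(552,112)),
("top",body(22,31,8),T(497,96)),("top",body(-22,31,8),T(498,172)),("top",body(-22,-31,8),T(600,168)),
("side",body(-12,18,122),S(575,342)),("side",body(12,18,122),S(627,342)),("side",body(12,-18,122),S(632,403)),("side",body(-12,-18,122),S(578,408)),
("side",body(-22,31,8),S(545,487)),("side",body(22,31,8),S(643,483))]
p,r=fit(Q,[485,-178,0,0]);print("tamp",p,np.degrees(p[2]),r)
E
```

```text
bin [492.2 122.2  -0.3  -0.3] -15.010110771100242 [ 0.2 -0.4 -0.5 -0.6 -0.7 -3.5  0.4 -1.2 -1.3  0.5 -1.3 -0.1 -1.6 -0.6
  0.5 -0.3 -0.   1.1 -2.2  0.8]
tamp [ 487.9 -177.6   -0.    -4. ] -1.6159064643645182 [-0.8 -1.7  0.3 -1.1  1.1  0.4 -0.3 -1.1 -0.8 -0.6 -0.5 -1.8  0.3 -0.6
 -1.7  0.1 -0.3 -0.2 -0.2  1.4 -1.5  0.5 -0.5 -0.3 -1.1  0. ]
```

```bash
cat >> h.py <<'E'
from scipy.spatial.transform import Rotation as Ro
def go(x,y,z,yaw):
    "units row to bring TCP to x,y,z pointing down, tool y axis at world angle yaw"
    o=st(); R=np.array(o["orientation"]); a=np.radians(yaw); ty=np.array([np.cos(a),np.sin(a),0]); tz=np.array([0,0,-1.]); G=np.stack([np.cross(ty,tz),ty,tz],1)
    print("d",np.round(R.T@(np.array([x,y,z])-o["position"])/40,3),"r",np.round(Ro.from_matrix(R.T@G).as_rotvec(degrees=True)/10,3), "J7",o["joint_pos"][6])
E
python3 -c "
from h import *
go(488,-177.6,190,-1.6)"
```

```text
0.1 [ 268.9 -591.4  230.5] [ 0.6 -1.  -0.2] 85.47765044750388 0.0
d [ 9.269 -7.147  1.022] r [-8.000e-03 -4.000e-03 -6.395e+00] J7 -3.3519162135745275
```

```bash
python3 -m creep '{"deltas": [[[1.2,-0.9,0],[0,0,-0.8],85],[[2.4,-1.8,0],[0,0,-1.6],85],[[3.6,-2.8,0],[0,0,-2.4],85],[[4.8,-3.7,0],[0,0,-3.2],85],[[6.0,-4.6,0],[0,0,-4.2],85],[[7.2,-5.5,0.3],[0,0,-5.0],85],[[8.3,-6.4,0.7],[0,0,-5.8],85],[[9.27,-7.15,1.02],[0,0,-6.4],85]]}'; python3 -c "
from h import *
go(488,-177.6,190,-1.6)"
```

```text
t: 1.1
position: [488.6, -175.6, 189.9]
orientation: [[0.022, 1.0, -0.0], [1.0, -0.022, 0.0], [0.0, -0.0, -1.0]]
wrist_force: [0.3, -0.5, 1.0]
opening: 84.8
gripper_force: 0.0
1.1 [ 488.6 -175.6  189.9] [ 0.3 -0.5  1. ] 84.76278921425526 0.0
d [-0.051 -0.014 -0.003] r [-0.002 -0.001  0.034] J7 11.281195990922718
```

```bash
python3 -m creep '{"deltas": [[[-0.05,0,0.8],[0,0,0],85],[[-0.05,0,1.8],[0,0,0],85],[[-0.05,0,2.6],[0,0,0],85],[[-0.05,0,2.8],[0,0,0],85],[[-0.05,0,2.8],[0,0,0],20],[[-0.05,0,2.8],[0,0,0],10],[[-0.05,0,2.8],[0,0,0],10],[[-0.05,0,2.8],[0,0,0],10]]}'; python3 -c "
from h import *
st();im,_=shot('side','s1');cv2.imwrite('pics/s1c.png',cv2.resize(im[230:430,200:440,::-1],None,fx=3,fy=3))"
```

```text
t: 2.1
position: [488.4, -180.0, 79.6]
orientation: [[0.027, 1.0, 0.001], [1.0, -0.027, -0.001], [-0.001, 0.001, -1.0]]
wrist_force: [-2.1, 1.1, 6.6]
opening: 23.4
gripper_force: 57.5
2.1 [ 488.4 -180.    79.6] [-2.1  1.1  6.6] 23.419747409362966 57.45168685913086
```

View pics/s1c.png

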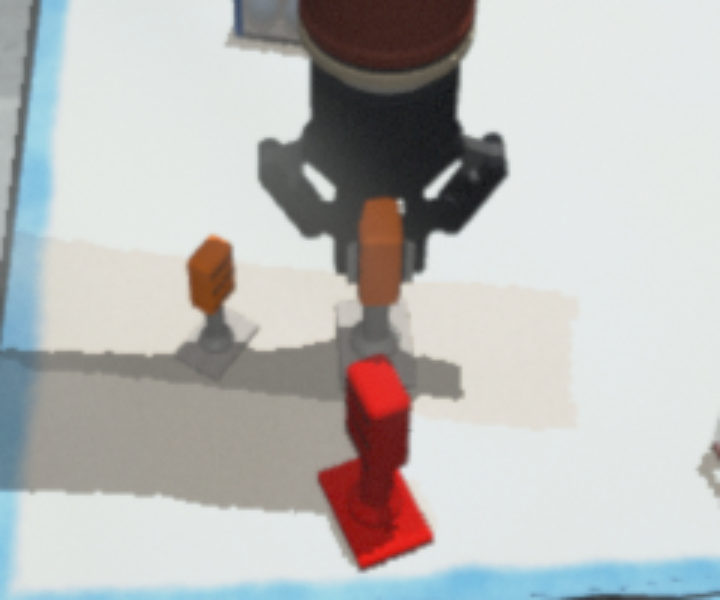

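The jaws hold the orange grip square at crop (380,250), with the foot still flat on the bench. Next I lift it.

```bash
python3 -m creep '{"deltas": [[[0,0,-0.3],[0,0,0],5],[[0,0,-1],[0,0,0],5],[[0,0,-2],[0,0,0],5],[[0,0,-3],[0,0,0],5],[[0,0,-3.2],[0,0,0],5],[[0,0,-3.2],[0,0,0],5],[[0,0,-3.2],[0,0,0],5]]}'; python3 -c "
from h import *
go(492.2,122.2,205,-15)
np.set_printoptions(suppress=True,precision=1)
im,d=shot('side','s2');C=cloud('side',d)
A=np.zeros((600,800,3),np.uint8)
A[:,:400]=cv2.resize(im[220:370,280:380,::-1],(400,600),interpolation=cv2.INTER_CUBIC)
im,d=shot('top','t2');A[:300,400:]=cv2.resize(im[190:280,400:520,::-1],(400,300),interpolation=cv2.INTER_CUBIC)
cv2.imwrite('pics/c2.png',A)"
```

```text
t: 3.02
position: [487.3, -179.6, 204.9]
orientation: [[0.027, 1.0, -0.002], [1.0, -0.027, 0.001], [0.001, -0.002, -1.0]]
wrist_force: [-0.2, -1.0, -3.0]
opening: 23.7
gripper_force: 58.3
3.025 [ 487.3 -179.6  204.9] [-0.2 -1.  -3. ] 23.73476988724507 58.34435999393463
d [ 7.545e+00 -8.000e-02  6.000e-03] r [-0.015 -0.004  1.345] J7 11.707472417861908
```

View pics/c2.png

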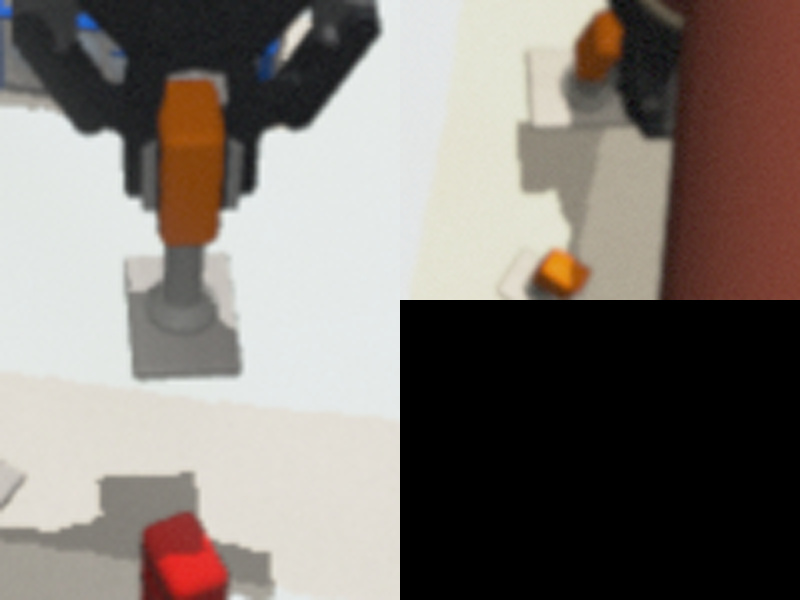

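The side crop shows the held tamper vertical, with foot corners at (125,258), (230,255), (240,370) and (134,372). The top crop shows foot corners at (528,50) and (530,125).

```bash
python3 - <<'E'
from h import *
from scipy.optimize import least_squares
np.set_printoptions(suppress=True,precision=2)
S=lambda x,y:(280+x/4,220+y/4);T=lambda x,y:(400+(x-400)/3.333,190+y/3.333)
L=[("side",-22,31,8,S(125,258)),("side",22,31,8,S(230,255)),("side",22,-31,8,S(240,370)),("side",-22,-31,8,S(134,372)),("side",-12,-18,62,S(162,240)),("side",12,-18,62,S(219,240)),
("side",12,-18,122,S(222,147)),("side",-12,-18,122,S(160,147)),("top",22,31,8,T(528,50)),("top",-22,31,8,T(530,125))]
def f(p):
    R=Ro.from_rotvec(p[3:]).as_matrix(); return np.concatenate([proj(n,R@[x,y,z]+p[:3])-uv for n,x,y,z,uv in L])
s=least_squares(f,[488,-178,125,0,0,0],loss="soft_l1");print(s.x[:3],np.degrees(s.x[3:]),f(s.x))
E
```

```text
[ 488.3  -176.53  123.13] [-0.27  0.26 -0.28] [-0.56 -0.07 -0.58 -0.29  0.47 -0.21 -0.65  0.39 -1.33  4.02 -0.02  3.44
  0.74 -1.12 -0.12 -0.56 -0.66 -2.4   0.12 -0.96]
```

```bash
cat > bed.py <<'E'
from h import *
import sys
def bed(tag,n="top"):
    z=np.load(tag+".npz");C=cloud(n,z["d"]); a=np.radians(-15); R=np.array([[np.cos(a),-np.sin(a)],[np.sin(a),np.cos(a)]])
    q=(C[...,:2]-[492.2,122.2])@R; im=z["im"].astype(int); blue=(im[...,2]-im[...,0]>25)
    m=(abs(q[...,0])<69)&(abs(q[...,1])<38)&(C[...,2]>0)
    G=np.full((10,18),-1.)
    for (x,y),h in zip(q[m],C[m][:,2]):
        i,j=int((39-y)//8),int((x+70)//8); G[i,j]=max(G[i,j],h)
    print("rows y=+35..-37, cols x=-66..+70 step 8"); print(G.astype(int))
    ye=m&(im[...,0]>150)&(im[...,1]>140)&(im[...,2]<90); print("divider face x",np.percentile(q[ye][:,0],[5,50,95]) if ye.any() else None)
if __name__=="__main__": bed(*sys.argv[1:])
E
python3 bed.py top0; python3 bed.py side0 side
python3 -c "
from h import *
im=np.load('top0.npz')['im'];cv2.imwrite('pics/b.png',cv2.resize(im[180:280,250:335,::-1],None,fx=6,fy=6,interpolation=cv2.INTER_CUBIC))"
```

```text
rows y=+35..-37, cols x=-66..+70 step 8
[[28 30 27 27 28 29 26 33 28 62 62 -1  7  9  6 10  8 26]
 [31 34 39 42 30 31 26 30 32 59 62 -1 13  7  9  6  8 11]
 [27 42 49 47 41 30 24 30 27 64 61 -1  9  9  8 11  9 11]
 [26 39 48 46 41 28 20 28 29 61 60 -1  8  7 12  8  8 48]
 [28 34 44 38 31 33 37 36 35 60 61 -1  9  6 11  8  7 48]
 [24 32 41 42 39 43 48 43 26 62 63 -1 11 11  7  9  7 59]
 [21 38 44 44 39 46 44 46 23 62 61 -1 10 10  9 10 10  6]
 [31 31 42 39 36 38 41 36 30 61 62 -1  7  9  7  7  6 50]
 [30 32 28 25 30 30 24 33 33 61 61 -1  9  8  7  9  9 55]
 [59 54 57 60 27 55 19 60 56 63 62 57 57 -1 55 54 55 -1]]
divider face x [ 7.1765325  10.66607272 15.34250343]
rows y=+35..-37, cols x=-66..+70 step 8
[[61 46 48 56 49 36 43 48 39 -1 59 58 42 35 56 58 59 54]
 [56 30 -1 41 29 31 28 30 30 59 59 59  6  6  5  7  6 -1]
 [58 28 44 46 43 29 22 29 29 59 62  6  6  7  5  8  5 -1]
 [58 27 45 45 44 29 -1 26 29 58 59 61 -1 -1 -1 -1 -1 -1]
 [57 31 40 42 39 28 -1 -1 30 29 60 59 -1 -1 -1 -1 -1 -1]
 [58 29 39 42 39 40 41 42 35 55 61 -1 -1 -1 -1 -1 -1 -1]
 [58 -1 41 42 43 38 43 44 37 56 59 -1 -1 -1 -1 -1 -1 -1]
 [56 -1 -1 41 -1 -1 -1 -1 -1 -1 61 58 -1 -1 -1 -1 -1 -1]
 [58 -1 -1 -1 -1 -1 -1 -1 -1 60 62 57 -1 -1 -1 -1 -1 -1]
 [57 56 -1 55 -1 56 55 56 -1 57 58 56  3 56  4 55 56 54]]
divider face x [ 9.7117319  13.66957548 17.66162967]
```

View pics/b.png

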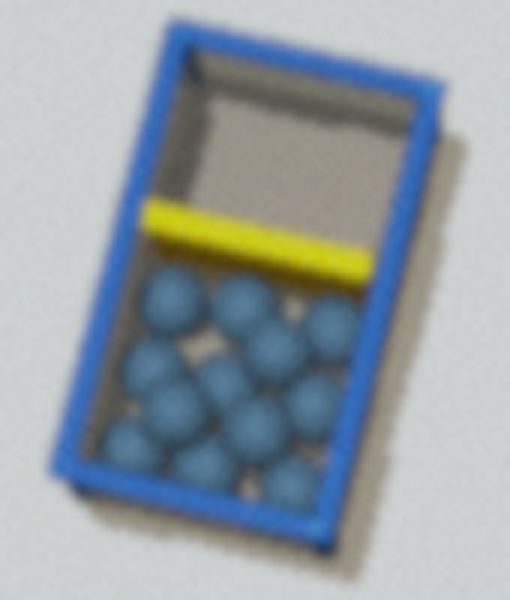

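Three balls stand proud, at bin (x,y) of about (-47,+13), (-46,-14) and (-18,-13) mm. The divider face is at about x +9. I'll centre the foot at bin x=-32 so that it covers all three.

```bash
python3 -c "
from h import *
go(459.8,128.3,205,-15)"
```

```text
3.125 [ 487.4 -179.6  205.1] [-0.  -0.3 -2.2] 23.199646947814344 58.34373235702515
d [ 7.676 -0.898  0.012] r [-0.014 -0.004  1.346] J7 11.707333262997423
```

```bash
python3 -m creep '{"deltas": [[[0.7,-0.1,0],[0,0,0.2],5],[[1.9,-0.2,0],[0,0,0.4],5],[[3.1,-0.4,0],[0,0,0.6],5],[[4.4,-0.5,0],[0,0,0.8],5],[[5.7,-0.7,0],[0,0,1.1],5],[[6.8,-0.8,0],[0,0,1.35],5],[[7.5,-0.9,0],[0,0,1.35],5],[[7.68,-0.9,0],[0,0,1.35],5]]}';  python3 -c "
from h import *
go(459.8,128.3,145,-15);a=np.array(sensors.get_obs()['position'])[:2]-[459.8,128.3];print(a)"
```

```text
t: 4.12
position: [459.7, 130.2, 206.0]
orientation: [[0.256, 0.967, -0.001], [0.967, -0.256, 0.0], [0.0, -0.001, -1.0]]
wrist_force: [0.3, -0.7, -2.8]
opening: 23.7
gripper_force: 58.3
4.125 [459.7 130.2 206. ] [ 0.3 -0.7 -2.8] 23.705544047379707 58.33302140235901
d [-0.045  0.017  1.524] r [-0.006 -0.001  0.015] J7 -36.7386643498874
[-0.13839367  1.88226355]
```

```bash
python3 -m creep '{"deltas": [[[-0.04,0.02,0.6],[0,0,0],5],[[-0.04,0.02,1.2],[0,0,0],5],[[-0.04,0.02,1.4],[0,0,0],5],[[-0.04,0.02,1.4],[0,0,0],5]]}';  python3 -c "
from h import *
go(459.8,128.3,145,-15)
im,d=shot('side','s3');t,_=shot('top','t3')
A=np.zeros((600,800,3),np.uint8)
A[:,:480]=cv2.resize(im[145:270,265:365,::-1],(480,600),interpolation=cv2.INTER_CUBIC)
A[:400,480:]=cv2.resize(t[175:275,250:330,::-1],(320,400),interpolation=cv2.INTER_CUBIC)
cv2.imwrite('pics/c3.png',A)"
```

```text
t: 4.62
position: [460.7, 126.0, 150.3]
orientation: [[0.26, 0.966, -0.001], [0.966, -0.26, 0.0], [-0.0, -0.001, -1.0]]
wrist_force: [-0.3, 1.1, -2.2]
opening: 23.6
gripper_force: 58.3
4.625 [460.7 126.  150.3] [-0.3  1.1 -2.2] 23.563355578903465 58.25691640377045
d [ 0.05  -0.037  0.132] r [-0.006  0.002 -0.008] J7 -38.57342895015873
```

View pics/c3.png

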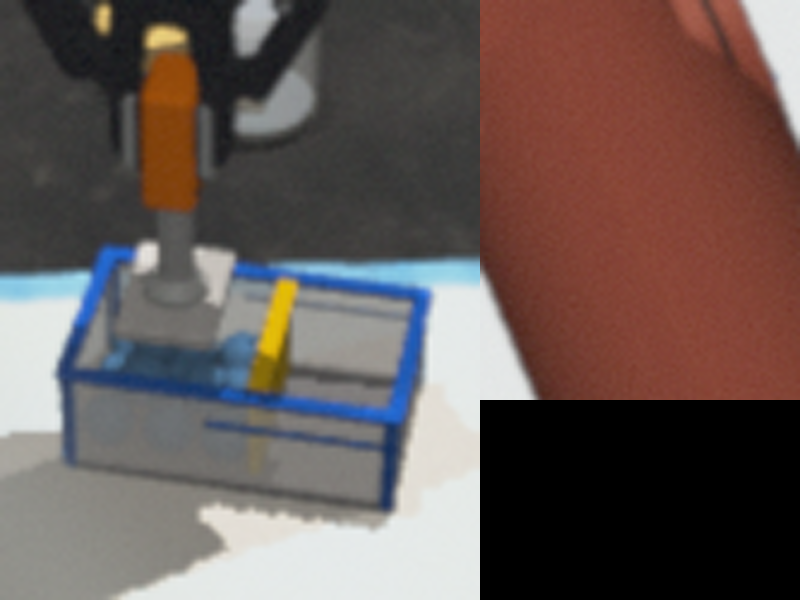

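The foot hangs square over the bed, with its corners between the rims at (115,340) and (220,340) and clear of the divider at (272,335). Lowering it now.

```bash
python3 -m creep '{"deltas": [[[0.02,-0.02,0.2],[0,0,0],5],[[0.02,-0.02,0.4],[0,0,0],5],[[0.02,-0.02,0.4],[0,0,0],5]]}';  python3 -c "
from h import *
go(459.8,128.3,130,-15)"
```

```text
t: 5.1
position: [459.7, 127.3, 133.8]
orientation: [[0.259, 0.966, -0.001], [0.966, -0.259, -0.0], [-0.001, -0.001, -1.0]]
wrist_force: [-0.5, -0.3, -2.5]
opening: 23.3
gripper_force: 58.3
5.1 [459.7 127.3 133.8] [-0.5 -0.3 -2.5] 23.2825722084367 58.26875567436218
d [ 0.025 -0.004  0.094] r [-0.007  0.003 -0.004] J7 -39.47285734272128
```

```bash
python3 -m creep '{"deltas": [[[0.02,0,0.05],[0,0,0],5],[[0.02,0,0.1],[0,0,0],5],[[0.02,0,0.13],[0,0,0],5],[[0.02,0,0.15],[0,0,0],5],[[0.02,0,0.17],[0,0,0],5],[[0.02,0,0.19],[0,0,0],5]]}'
```

```text
t: 5.85
position: [460.5, 128.2, 126.9]
orientation: [[0.26, 0.966, 0.0], [0.966, -0.26, 0.0], [0.0, 0.0, -1.0]]
wrist_force: [-0.2, 0.0, -2.2]
opening: 23.4
gripper_force: 58.3
```

```bash
python3 -m creep '{"deltas": [[[0,0,0.02],[0,0,0],5],[[0,0,0.04],[0,0,0],5],[[0,0,0.06],[0,0,0],5],[[0,0,0.08],[0,0,0],5],[[0,0,0.08],[0,0,0],5]]}'
```

```text
t: 6.48
position: [460.5, 128.2, 123.7]
orientation: [[0.26, 0.966, -0.0], [0.966, -0.26, 0.0], [0.0, -0.0, -1.0]]
wrist_force: [0.7, 0.1, -2.2]
opening: 23.6
gripper_force: 58.3
```

```bash
python3 -m creep '{"deltas": [[[0,0,0.02],[0,0,0],5],[[0,0,0.04],[0,0,0],5],[[0,0,0.06],[0,0,0],5],[[0,0,0.06],[0,0,0],5]]}'
```

```text
t: 6.98
position: [461.4, 128.6, 122.5]
orientation: [[0.26, 0.966, 0.002], [0.966, -0.26, 0.0], [0.001, 0.002, -1.0]]
wrist_force: [-0.8, -1.1, 8.6]
opening: 23.5
gripper_force: 59.7
```

```bash
python3 -m creep '{"deltas": [[[0,0,0.01],[0,0,0],5],[[0,0,0.02],[0,0,0],5],[[0,0,0.02],[0,0,0],5]]}'; python3 -m creep '{"deltas": [[[0,0,0.01],[0,0,0],5],[[0,0,0.01],[0,0,0],5]]}'
```

```text
t: 7.35
position: [461.8, 128.6, 122.2]
orientation: [[0.26, 0.966, 0.003], [0.966, -0.26, 0.0], [0.001, 0.003, -1.0]]
wrist_force: [-1.7, -1.4, 13.0]
opening: 23.6
gripper_force: 60.1
t: 7.6
position: [462.0, 128.7, 122.0]
orientation: [[0.26, 0.966, 0.003], [0.966, -0.26, 0.0], [0.001, 0.003, -1.0]]
wrist_force: [-1.5, -1.2, 14.0]
opening: 23.7
gripper_force: 60.2
```

```bash
python3 -m creep '{"deltas": [[[0,0,0.02],[0,0,0],5],[[0,0,0.03],[0,0,0],5],[[0,0,0.03],[0,0,0],5]]}'; python3 -m creep '{"deltas": [[[0,0,0.02],[0,0,0],5],[[0,0,0.03],[0,0,0],5],[[0,0,0.03],[0,0,0],5]]}'
```

```text
t: 7.98
position: [462.7, 128.7, 121.3]
orientation: [[0.26, 0.966, 0.005], [0.966, -0.26, 0.001], [0.002, 0.005, -1.0]]
wrist_force: [-1.0, -1.9, 16.8]
opening: 23.6
gripper_force: 60.5
t: 8.35
position: [463.4, 128.8, 120.4]
orientation: [[0.26, 0.966, 0.006], [0.966, -0.26, 0.001], [0.002, 0.006, -1.0]]
wrist_force: [0.5, -1.8, 17.8]
opening: 24.0
gripper_force: 60.4
```

```bash
python3 -m creep '{"deltas": [[[0,-0.02,0.02],[0,0,0],5],[[0,-0.03,0.04],[0,0,0],5],[[0,-0.05,0.05],[0,0,0],5],[[0,-0.05,0.05],[0,0,0],5]]}'; python3 -m creep '{"deltas": [[[0,0,0.02],[0,0,0],5],[[0,-0.01,0.04],[0,0,0],5],[[0,-0.01,0.05],[0,0,0],5],[[0,-0.01,0.05],[0,0,0],5]]}'
```

```text
t: 8.85
position: [460.0, 129.0, 117.0]
orientation: [[0.26, 0.966, 0.003], [0.966, -0.26, 0.0], [0.001, 0.003, -1.0]]
wrist_force: [-0.4, 0.3, 3.9]
opening: 23.2
gripper_force: 58.8
t: 9.35
position: [457.5, 128.8, 113.2]
orientation: [[0.259, 0.966, -0.001], [0.966, -0.259, -0.0], [-0.0, -0.001, -1.0]]
wrist_force: [-0.9, 0.1, -0.5]
opening: 23.4
gripper_force: 58.4
```

```bash
python3 -m creep '{"deltas": [[[0,0.02,0.02],[0,0,0],5],[[0,0.04,0.04],[0,0,0],5],[[0,0.04,0.05],[0,0,0],5],[[0,0.04,0.05],[0,0,0],5]]}'; python3 -m creep '{"deltas": [[[0,0,0.02],[0,0,0],5],[[0,0,0.03],[0,0,0],5],[[0,0,0.03],[0,0,0],5]]}'
```

```text
t: 9.85
position: [459.8, 128.3, 111.7]
orientation: [[0.26, 0.966, 0.0], [0.966, -0.26, -0.0], [0.0, 0.0, -1.0]]
wrist_force: [-0.4, -0.6, -3.1]
opening: 23.0
gripper_force: 58.4
t: 10.22
position: [459.7, 128.4, 110.5]
orientation: [[0.26, 0.966, 0.0], [0.966, -0.26, 0.0], [0.0, 0.0, -1.0]]
wrist_force: [-1.2, 0.0, -2.4]
opening: 23.5
gripper_force: 58.4
```

```bash
python3 -c "
from h import *
im,d=shot('side','s4')
cv2.imwrite('pics/c4.png',cv2.resize(im[145:270,265:365,::-1],(480,600),interpolation=cv2.INTER_CUBIC))"; python3 bed.py s4 side
```

```text
rows y=+35..-37, cols x=-66..+70 step 8
[[ 58  59  34  -1  -1  45  60  61  48  59  39  52  61  58  57  52  56  51]
 [ 58  28  39  39  -1  38  40  38  27  30  30  22  61  60   6   8   7  -1]
 [ 57  26  39 149 150 151  41  39  19  28  29  -1  61  61   4   8   7  -1]
 [171  23  40 153 153 152  42 177  -1 282  30  27 207  59  -1  -1  -1  -1]
 [171 164  40 166 153 152 154 180 281 408 319 211 210 203  -1  -1  -1  -1]
 [226 164 145 172 152 153 151 181 285 412 419 214 490 487  -1  -1  -1  -1]
 [428 282 222 221 221 221 223 227 290 417 420 505 504 483  -1  -1  -1  -1]
 [428 428 217 218 212 219 221 289 413 420 508 508 500  60  -1  -1  -1  -1]
 [428 429 428 289 286 289 291 407 421 510 510 503  61  58  -1  -1  -1  -1]
 [422 429 429 428 291 292 412 418 510 511 504  57  60  55  -1  56  -1  55]]
divider face x [26.80170973 31.12324382 35.14309897]
```

View pics/c4.png

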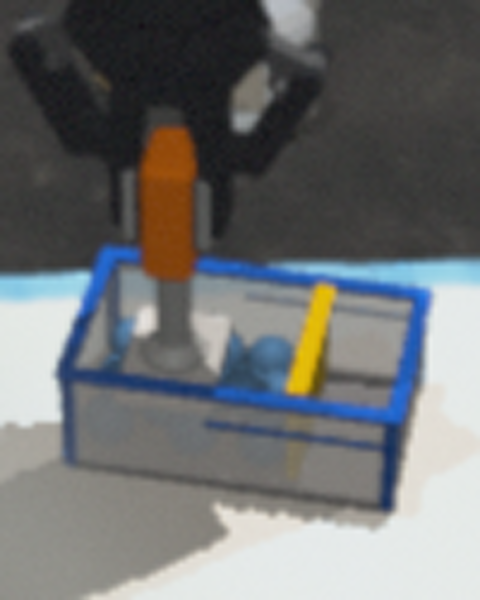

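The divider has been pushed to about x +26 and the foot is on its way to ball level. A ball at (270,350), between foot and divider, may still be a little proud.

```bash
python3 -m creep '{"deltas": [[[0,0,0.02],[0,0,0],5],[[0,0,0.04],[0,0,0],5],[[0,0,0.04],[0,0,0],5]]}'; python3 -m creep '{"deltas": [[[0,0,0.02],[0,0,0],5],[[0,0,0.03],[0,0,0],5],[[0,0,0.03],[0,0,0],5]]}'
```

```text
t: 10.65
position: [460.1, 128.5, 109.3]
orientation: [[0.26, 0.966, 0.001], [0.966, -0.26, 0.0], [0.0, 0.001, -1.0]]
wrist_force: [-0.9, 0.4, 1.3]
opening: 23.4
gripper_force: 58.7
t: 11.02
position: [461.0, 128.7, 109.0]
orientation: [[0.26, 0.966, 0.003], [0.966, -0.26, 0.0], [0.001, 0.003, -1.0]]
wrist_force: [-1.2, -1.0, 11.0]
opening: 23.7
gripper_force: 59.7
```

```bash
python3 -m creep '{"deltas": [[[0,0,-0.25],[0,0,0],5],[[0,0,-0.55],[0,0,0],5],[[0,0.2,-0.55],[0,0,0],5],[[0,0.55,-0.55],[0,0,0],5],[[0,0.58,-0.55],[0,0,0],5],[[0,0.58,-0.55],[0,0,0],5]]}';python3 -c "
from h import *
go(459.8+24*.966,128.3-24*.259,128,-15)
im,d=shot('side','s5')
cv2.imwrite('pics/c5.png',cv2.resize(im[145:270,265:365,::-1],(480,600),interpolation=cv2.INTER_CUBIC))"; python3 bed.py s5 side
```

```text
t: 11.78
position: [481.9, 122.4, 129.2]
orientation: [[0.26, 0.966, -0.001], [0.966, -0.26, 0.0], [0.0, -0.001, -1.0]]
wrist_force: [-0.1, 0.2, -2.7]
opening: 23.6
gripper_force: 58.3
11.775 [481.9 122.4 129.2] [-0.1  0.2 -2.7] 23.611136985656966 58.31337869167328
d [-0.001  0.028  0.03 ] r [-0.007 -0.    -0.006] J7 -39.7271404696822
rows y=+35..-37, cols x=-66..+70 step 8
[[ 55  53  49  45  57  59  -1  -1  56  28  58  55  61  60  53  60  57  48]
 [ 58  33  30  19  -1  59  -1  -1  57  58  57  24  59  60  10   7   7  -1]
 [ 57  29  27  30  54  57 169 169 169  61  59  21  60  57   8   7   7  -1]
 [227  25 202 192  27  58 176 171 171  58 181  29 337  60  -1 225  -1  -1]
 [228 232 240 191 182 177 190 172 172  63 197 301 414 323 230 228  -1  -1]
 [230 233 245 186 184 164 175 172 172 168 206 304 433 438 232 501 497  -1]
 [229 230 445 412 248 242 242 239 240 242 246 306 439 438 499 508 503  -1]
 [225 207 448 448 446 236 237 237 241 236 308 428 439 510 510 509  -1  -1]
 [ 57  -1 439 448 447 447 309 308 307 309 414 438 512 511 509  -1  -1  -1]
 [ 58  56  57 445 448 448 446 310 311 421 435 504 513 507  54  57  55  55]]
divider face x [26.96631305 31.06477698 35.05443052]
```

View pics/c5.png

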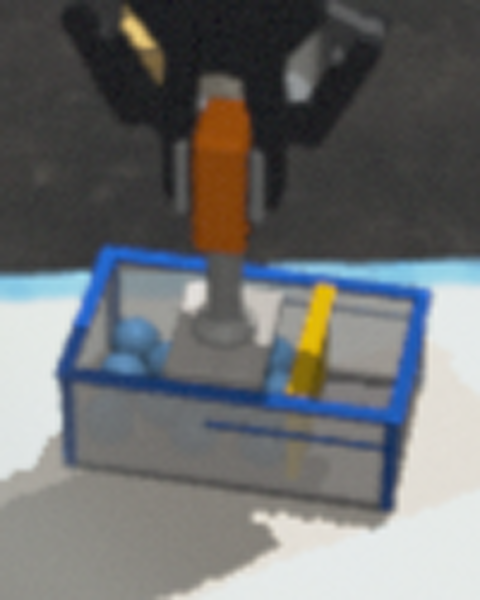

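The foot is now over the far half of the bed, with about 10 mm to the divider, and the near balls look level. Lowering.

```bash
python3 -m creep '{"deltas": [[[0,0,0.06],[0,0,0],5],[[0,0,0.12],[0,0,0],5],[[0,0,0.15],[0,0,0],5],[[0,0,0.18],[0,0,0],5]]}'; python3 -m creep '{"deltas": [[[0,0,0.03],[0,0,0],5],[[0,0,0.06],[0,0,0],5],[[0,0,0.09],[0,0,0],5],[[0,0,0.09],[0,0,0],5]]}'
```

```text
t: 12.32
position: [482.0, 122.4, 122.4]
orientation: [[0.26, 0.966, -0.0], [0.966, -0.26, 0.0], [-0.0, -0.0, -1.0]]
wrist_force: [-0.3, 0.0, -3.0]
opening: 23.5
gripper_force: 58.3
t: 12.82
position: [482.2, 122.5, 119.0]
orientation: [[0.26, 0.966, 0.0], [0.966, -0.26, 0.0], [0.0, 0.0, -1.0]]
wrist_force: [-0.5, -0.4, -2.3]
opening: 23.6
gripper_force: 58.5
```

```bash
python3 -m creep '{"deltas": [[[0,0,0.03],[0,0,0],5],[[0,0,0.06],[0,0,0],5],[[0,0,0.08],[0,0,0],5],[[0,0,0.08],[0,0,0],5]]}'; python3 -m creep '{"deltas": [[[0,0,0.02],[0,0,0],5],[[0,0,0.04],[0,0,0],5],[[0,0,0.06],[0,0,0],5],[[0,0,0.06],[0,0,0],5]]}'
```

```text
t: 13.32
position: [482.0, 122.3, 115.6]
orientation: [[0.26, 0.966, -0.0], [0.966, -0.26, -0.0], [-0.0, -0.0, -1.0]]
wrist_force: [0.2, 0.4, 0.2]
opening: 23.4
gripper_force: 58.7
t: 13.82
position: [481.8, 122.4, 113.0]
orientation: [[0.26, 0.966, -0.001], [0.966, -0.26, 0.0], [-0.0, -0.001, -1.0]]
wrist_force: [-0.3, -1.6, -1.8]
opening: 23.3
gripper_force: 58.6
```

```bash
python3 -m creep '{"deltas": [[[0,0,0.02],[0,0,0],5],[[0,0,0.04],[0,0,0],5],[[0,0,0.06],[0,0,0],5],[[0,0,0.06],[0,0,0],5]]}'; python3 -m creep '{"deltas": [[[0,0,0.02],[0,0,0],5],[[0,0,0.04],[0,0,0],5],[[0,0,0.04],[0,0,0],5]]}'
```

```text
t: 14.32
position: [481.9, 122.4, 110.7]
orientation: [[0.26, 0.966, -0.0], [0.966, -0.26, 0.0], [-0.0, -0.0, -1.0]]
wrist_force: [-1.0, -0.1, -2.1]
opening: 23.5
gripper_force: 58.4
t: 14.7
position: [482.1, 122.4, 109.3]
orientation: [[0.26, 0.966, 0.0], [0.966, -0.26, 0.0], [0.0, -0.0, -1.0]]
wrist_force: [-0.1, -0.7, -0.9]
opening: 23.7
gripper_force: 58.6
```

```bash
python3 -m creep '{"deltas": [[[0,0,0.02],[0,0,0],5],[[0,0,0.03],[0,0,0],5],[[0,0,0.03],[0,0,0],5]]}'; python3 -m creep '{"deltas": [[[0,0,0.01],[0,0,0],5],[[0,0,0.01],[0,0,0],5]]}'
```

```text
t: 15.08
position: [482.8, 122.6, 109.1]
orientation: [[0.26, 0.966, 0.002], [0.966, -0.26, 0.0], [0.001, 0.001, -1.0]]
wrist_force: [-1.8, -0.7, 6.7]
opening: 23.2
gripper_force: 59.6
t: 15.32
position: [483.1, 122.7, 109.0]
orientation: [[0.26, 0.966, 0.002], [0.966, -0.26, 0.0], [0.001, 0.002, -1.0]]
wrist_force: [-1.4, -1.1, 10.9]
opening: 23.7
gripper_force: 60.0
```

```bash
python3 -m creep '{"deltas": [[[0,0,0.005],[0,0,0],5],[[0,0,0.008],[0,0,0],5],[[0,0,0.008],[0,0,0],5],[[0,0,0.008],[0,0,0],5],[[0,0,0.008],[0,0,0],5],[[0,0,0.008],[0,0,0],5],[[0,0,0.008],[0,0,0],5],[[0,0,0.008],[0,0,0],5]]}'
```

```text
t: 16.32
position: [483.3, 122.7, 109.0]
orientation: [[0.26, 0.966, 0.003], [0.966, -0.26, 0.0], [0.001, 0.002, -1.0]]
wrist_force: [-3.0, -1.2, 12.3]
opening: 23.6
gripper_force: 60.1
```

```bash
python3 -m creep '{"deltas": [[[0,0,-0.2],[0,0,0],5],[[0,0,-0.8],[0,0,0],5],[[0,0,-1.7],[0,0,0],5],[[0,0,-2.4],[0,0,0],5],[[0,0,-2.4],[0,0,0],5]]}'; python3 -c "
from h import *
go(487,-100,205,-1.6)"
```

```text
t: 16.95
position: [483.1, 122.8, 205.2]
orientation: [[0.26, 0.966, 0.003], [0.966, -0.26, 0.0], [0.001, 0.003, -1.0]]
wrist_force: [-0.5, 0.6, -3.2]
opening: 23.7
gripper_force: 58.5
16.95 [483.1 122.8 205.2] [-0.5  0.6 -3.2] 23.65352951881649 58.473023772239685
d [-5.353e+00  1.540e+00  3.000e-03] r [ 0.019 -0.005 -1.345] J7 -36.88835474774599
```

```bash
python3 -m creep '{"deltas": [[[-0.7,0.2,0],[0,0,-0.1],5],[[-1.9,0.5,0],[0,0,-0.4],5],[[-3.1,0.9,0],[0,0,-0.6],5],[[-4.3,1.2,0],[0,0,-0.8],5],[[-5.5,1.55,0],[0,0,-1.1],5],[[-6.5,1.8,0],[0,0,-1.35],5],[[-7.1,2.0,0],[0,0,-1.35],5],[[-7.25,2.04,0],[0,0,-1.35],5]]}'; python3 -c "
from h import *
go(487.5,-179,205,-1.6)
im,d=shot('side','s6');t,_=shot('top','t6')
A=np.zeros((600,800,3),np.uint8)
A[:,:400]=cv2.resize(im[175:265,270:360,::-1],(400,600)[:1]+(400,),interpolation=cv2.INTER_CUBIC) if 0 else 0
A[:400,:400]=cv2.resize(im[175:265,270:360,::-1],(400,400),interpolation=cv2.INTER_CUBIC)
A[:500,400:]=cv2.resize(t[175:275,250:330,::-1],(400,500),interpolation=cv2.INTER_CUBIC)
cv2.imwrite('pics/c6.png',A)"; python3 bed.py t6;python3 bed.py s6 side
```

```text
t: 17.95
position: [484.6, -180.4, 201.7]
orientation: [[0.03, 1.0, -0.002], [1.0, -0.03, 0.001], [0.001, -0.002, -1.0]]
wrist_force: [-0.6, 0.4, -2.6]
opening: 23.5
gripper_force: 58.3
17.95 [ 484.6 -180.4  201.7] [-0.6  0.4 -2.6] 23.47943403300285 58.34582269191742
d [ 0.037  0.072 -0.083] r [-0.014 -0.004 -0.011] J7 11.63410467395914
rows y=+35..-37, cols x=-66..+70 step 8
[[30 30 31  9  6 26 31 28 27 30 28  6 64 61 -1  9  9  8]
 [29 31 29 25 23 30 32 30 29 32 30 21 60 63 -1  9  9  8]
 [28 28 28 31 31 25 30 27 24 30 28 18 62 61 -1 10  8 38]
 [31 28 27 33 29 29 29 28  7 32 31 31 64 59 -1  8  8 58]
 [29 32 28 27 26 31 33 31 15 34 33 30 61 59 -1 12  7  6]
 [27 35 28 31 32 25 28 30 28 31 28 27 62 61 -1  7  6 53]
 [25 29 24 31 33 30 22 29 33 28 23 26 63 60 -1  8  9  7]
 [32 31 27 26 28 31 31 26 28 28 29 30 58 62 -1  8  9 59]
 [27 33 30  8 23 32 31 29  8 26 32 30 62 60  7 11 11 52]
 [56 55 58 59 57 56 56 55 59 54 58 29 56 61 58 -1 51 61]]
divider face x [29.83720647 32.9700736  37.9959028 ]
rows y=+35..-37, cols x=-66..+70 step 8
[[58 50 26 55 -1 -1 -1 -1 -1 -1 -1 -1 -1 -1 -1 -1 -1 -1]
 [58 30 31 -1 -1 -1 -1 -1 -1 -1 -1 -1 -1 -1 -1 -1 -1 -1]
 [59 25 27 -1 -1 -1 -1 -1 -1 -1 -1 -1 -1 -1 -1 -1 -1 -1]
 [56 28 -1 -1 -1 -1 -1 -1 -1 -1 -1 -1 -1 -1 -1 -1 -1 -1]
 [59 28 -1 -1 -1 -1 -1 -1 -1 -1 -1 -1 -1 -1 -1 -1 -1 -1]
 [54 -1 -1 -1 -1 -1 -1 -1 -1 -1 -1 -1 -1 -1 -1 -1 -1 -1]
 [55 -1 -1 -1 -1 -1 -1 -1 -1 -1 -1 -1 -1 -1 -1 -1 -1 -1]
 [57 -1 -1 -1 -1 -1 -1 -1 -1 -1 -1 -1 -1 -1 -1 -1 -1 -1]
 [57 -1 -1 -1 -1 -1 -1 -1 -1 -1 -1 -1 -1 -1 -1 -1 -1 -1]
 [31 -1 -1 -1 -1 -1 -1 -1 -1 -1 -1 -1 -1 -1 -1 -1 -1 -1]]
divider face x None
```

View pics/c6.png

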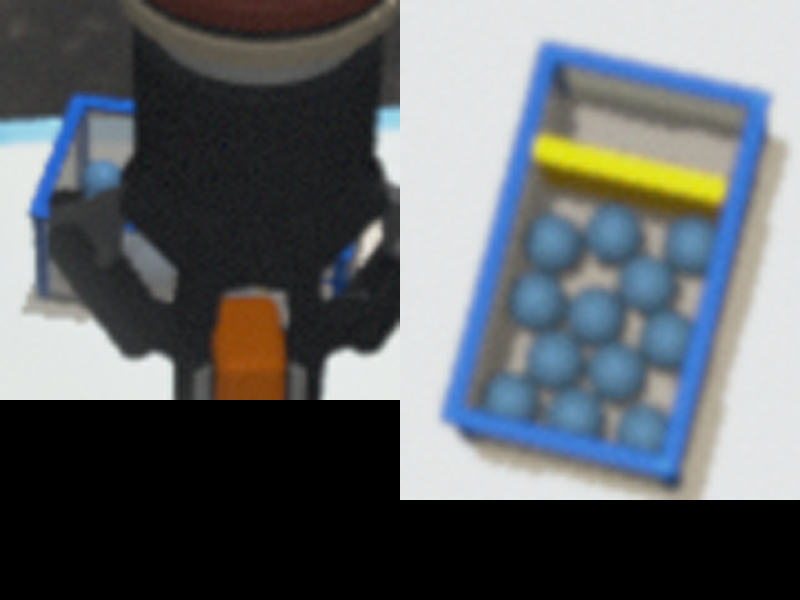

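All twelve balls are visible at one level, with tops at about 30 mm, and the divider is at about x +29. Now I stand the tamper back on its spot.

```bash
python3 -m creep '{"deltas": [[[0,0,0.8],[0,0,0],5],[[0,0,1.8],[0,0,0],5],[[0,0,2.6],[0,0,0],5],[[0,0,2.9],[0,0,0],5],[[0,0,2.95],[0,0,0],5],[[0,0,2.95],[0,0,0],5]]}'
```

```text
t: 18.8
position: [486.5, -178.7, 86.5]
orientation: [[0.027, 1.0, 0.002], [1.0, -0.027, -0.0], [-0.0, 0.002, -1.0]]
wrist_force: [1.2, 0.3, -3.3]
opening: 23.5
gripper_force: 58.3
```

```bash
python3 -m creep '{"deltas": [[[0,0,0.05],[0,0,0],5],[[0,0,0.1],[0,0,0],5],[[0,0,0.14],[0,0,0],5],[[0,0,0.17],[0,0,0],5],[[0,0,0.17],[0,0,0],5]]}'
```

```text
t: 19.42
position: [485.8, -178.9, 79.6]
orientation: [[0.027, 1.0, 0.0], [1.0, -0.027, -0.0], [-0.0, 0.0, -1.0]]
wrist_force: [-4.7, 1.1, 8.4]
opening: 23.5
gripper_force: 60.0
```

On the bench (8.4 N up). I'll ease off slightly, release, and withdraw straight up.

```bash
python3 -m creep '{"deltas": [[[0,0,-0.02],[0,0,0],5],[[0,0,-0.02],[0,0,0],40],[[0,0,-0.02],[0,0,0],85],[[0,0,-0.02],[0,0,0],85],[[0,0,-0.02],[0,0,0],85],[[0,0,-0.02],[0,0,0],85]]}' && python3 -m creep '{"deltas": [[[0,0,-0.3],[0,0,0],85],[[0,0,-1],[0,0,0],85],[[0,0,-2],[0,0,0],85],[[0,0,-3],[0,0,0],85],[[-1,0,-3.5],[0,0,0],85],[[-2.2,0,-3.5],[0,0,0],85],[[-3.4,0,-3.5],[0,0,0],85],[[-3.4,0,-3.5],[0,0,0],85]]}'; python3 -c "
from h import *
st();im,d=shot('side','s7');t,_=shot('top','t7')
A=np.zeros((600,800,3),np.uint8)
A[:,:400]=cv2.resize(im[190:390,250:383,::-1],(400,600),interpolation=cv2.INTER_CUBIC)
A[:240,400:]=cv2.resize(t[170:290,260:460,::-1],(400,240),interpolation=cv2.INTER_CUBIC)
cv2.imwrite('pics/c7.png',A)"; python3 bed.py s7 side; python3 bed.py t7
```

```text
t: 20.18
position: [485.6, -178.8, 79.4]
orientation: [[0.027, 1.0, 0.0], [1.0, -0.027, 0.0], [0.0, 0.0, -1.0]]
wrist_force: [0.3, 0.5, 0.5]
opening: 85.1
gripper_force: 0.0
t: 21.18
position: [480.5, -319.1, 219.8]
orientation: [[0.033, 0.999, -0.0], [0.999, -0.033, -0.001], [-0.001, -0.0, -1.0]]
wrist_force: [0.6, 0.1, -0.2]
opening: 85.3
gripper_force: 0.0
21.175 [ 480.5 -319.1  219.8] [ 0.6  0.1 -0.2] 85.30457592242344 0.0
rows y=+35..-37, cols x=-66..+70 step 8
[[57 60 26 -1 -1 -1 -1 -1 -1 -1 -1 -1 -1 -1 -1 -1 -1 -1]
 [57 30 30 -1 -1 -1 -1 -1 -1 -1 -1 -1 -1 -1 -1 -1 -1 -1]
 [57 27 30 -1 -1 -1 -1 -1 -1 -1 -1 -1 -1 -1 -1 -1 -1 -1]
 [57 -1 26 -1 -1 -1 -1 -1 -1 -1 -1 -1 -1 -1 -1 -1 -1 -1]
 [56 29 30 23 -1 -1 -1 -1 -1 -1 -1 -1 -1 -1 -1 -1 -1 -1]
 [57 30 27 -1 -1 -1 -1 -1 -1 -1 -1 -1 -1 -1 -1 -1 -1 -1]
 [59 -1 -1 -1 -1 -1 -1 -1 -1 -1 -1 -1 -1 -1 -1 -1 -1 -1]
 [56 -1 -1 -1 -1 -1 -1 -1 -1 -1 -1 -1 -1 -1 -1 -1 -1 -1]
 [58 -1 -1 -1 -1 -1 -1 -1 -1 -1 -1 -1 -1 -1 -1 -1 -1 -1]
 [57 56 57 54 56 -1 -1 -1 -1 -1 -1 -1 -1 -1 -1 -1 -1 -1]]
divider face x None
rows y=+35..-37, cols x=-66..+70 step 8
[[29 30 28 10  7 27 30 27 30 30 30  9 59 62 -1 10  7  6]
 [51 29 28 24 25 29 32 31 28 33 31  8 61 61 -1 10  9 57]
 [28 29 29 32 31 30 30 29 26 29 27 17 62 60 -1  7  9 52]
 [23 29 27 32 31 26 29 27  7 30 30 30 61 61 -1 10  8 35]
 [28 31 31 27 25 30 31 30 18 29 36 33 63 61 -1  8  9 57]
 [29 31 31 33 32 26 29 27 31 30 28 29 61 61 -1  8  9  6]
 [27 25 26 30 31 28 22 30 34 32 26 23 63 64 -1  9 10 48]
 [29 30 28 24 25 29 31 28 29 27 31 33 61 61 -1 10 10 58]
 [29 31 29  9 25 31 33 28  7 23 32 31 60 61 -1  8  7 58]
 [54 53 57 56 -1 56 59 56 56 55 55 59 57 61  9 56 57 59]]
divider face x [29.89906399 33.59951342 37.91387584]
```

View pics/c7.png

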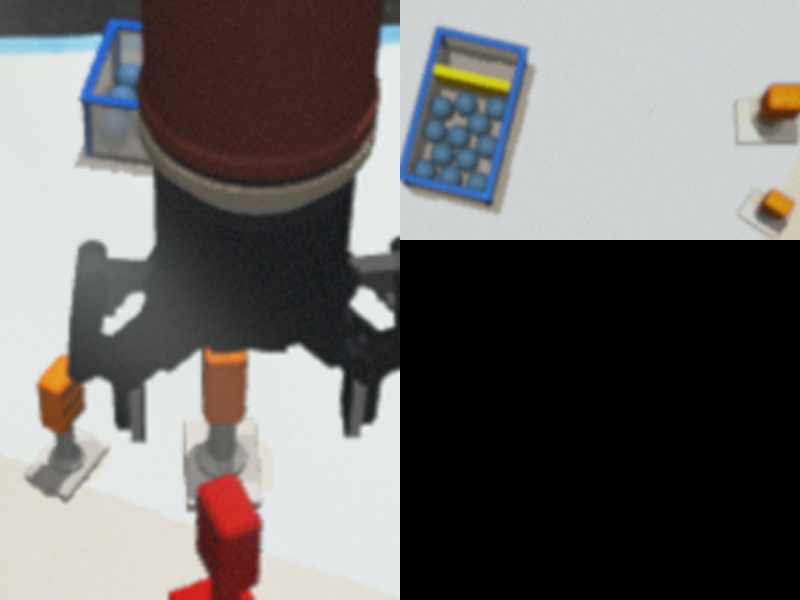

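The tamper stands upright and released at crop (225,430), the balls are level, and the bottle was never approached. Handing in.

```bash
python3 -m creep '{"deltas": [[[0,0,0],[0,0,0],85],[[0,0,0],[0,0,0],85],[[0,0,0],[0,0,0],85]]}'; python3 -c "
from h import *
print(bot.finish_job())"
```

```text
t: 21.65
position: [482.1, -314.2, 219.6]
orientation: [[0.026, 1.0, 0.0], [1.0, -0.026, -0.0], [-0.0, 0.0, -1.0]]
wrist_force: [-0.0, 0.4, 0.6]
opening: 85.0
gripper_force: 0.0
the job is handed in; nothing more can be done
None
```

I handed the job in at 21.65 s (no verdict came back): all twelve balls lie level in one layer after a press of about 15 N held for roughly 0.9 s, and the tamper stands released and upright on the bench outside the bin.

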